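# Close a bench thickness gauge on its washer with the ratchet

## Robot

A 6-joint arm with a two-finger parallel gripper is mounted at the origin on a cart in front of the work surface, level with it; the furniture and walls round the work are solid. World frame = base frame: x ahead of the robot, y to its left, z up, the work surface at z = 0. Lengths are in m, angles in rad, forces in N, time in s.
With the tool pointing down it reaches from about 0.375 to 0.75 m from the base axis. Payload 9 kg.
Tool frame: the origin (TCP) lies midway between the tips of the shut fingers; the grasp point (between the pads) lies 19 mm behind it; x points along the fingers, y is the direction in which the jaws open and shut, and the axes are right-handed (so a half turn about x gives the same grasp; the last joint's range is limited). The gripper opens to 85 mm and grips with 20 to 120 N. Pads are 22 mm wide; open, the fingers measure 114 mm over their backs; the gripper's body (76 mm by 85 mm) begins 54 mm behind the grasp point. The pads swing forward as they close: fully open they stand 13 mm farther back than shut.
Start: joints at [1.097, 0.104, 0.097, 1.564, 0, 1.353], TCP at [0.152, 0.581, 0.2] pointing down, gripper open.
Joint ranges: [-2.99, 2.99], [-0.84, 1.86], [-1.1, 1.16], [-1.84, 2.11], [-1.51, 1.56], [-3.14, 3.14]. Speed limits (rad/s): [2.22, 2.22, 2.57, 3.14, 3.14, 3.14].

## Interface

Orientations are given as [roll, pitch, yaw] about the fixed x, y, z axes, in that order (R = Rz(yaw) Ry(pitch) Rx(roll)).
In Python, from bench import * gives the robot as it stands.
- The arm moves only by the shell command python3 -m jog 'ROWS' [OPENING] [FORCE]. ROWS is a JSON object of lists of equal length, an entry for each row: "translation": the shift along the world's x, y, z in m, a list of three; "spin": the turn about the world's z in degrees. A call has exactly 10 rows; each row shifts and turns the commanded pose from where the row before left it; what a row does not reach is not made up. A row lasts 1/10 s, in which the tool goes at most 50 mm and 8.59 degrees, less where a joint would pass 70% of its speed; a pose out of reach is approached as far as the arm can. A call with a gripper value outside its range is refused whole. OPENING is the closure in counts, from 0 (fully open) to 255 (shut), set as the call begins (- or left out, the last holds). The fingers move at their own pace and stop on an object; FORCE is the grip in N (left out, the last holds). Time passes only in rows, so rows that do not move let the fingers close, or fill a call up. It gives the time, the measured TCP pose, the force and the opening at its end, in the units of the state.
- get_state(): the state, without advancing time (a new reading comes with each control period).
- read_camera(name): name is "scene" or "top" or "wrist"; returns (picture, depth): 400x640x3 uint8, red, green, blue; 400x640 float32, m along the optical axis (not along the pixel's ray), 0 where there is no reading.
- get_calibration(name): a dict with "fx", "fy", "cx", "cy" (pixels), "position" and "rotation" of the camera in the world. Camera axes: x right, y up, looking along -z (the intrinsics and any distortion apply to the point x, -y, -z); pixel columns grow to the right and rows downward; lengths in m; the calibration is good to about 2 mm. The wrist camera is an equidistant fisheye: a pixel r from the principal point sees the ray r / f radians off the axis. A picture is of the moment at which its call begins: read the wrist's pose just before it. get_calibration takes no time and is no camera call; for the wrist camera it gives the pose at the moment of the call.
- job_done(): hands the job in, once; it reports no verdict.
Trained networks look in the newest picture that a camera, given by its name, has taken for a name from the list of things; names that differ only in an ending like _2 or _b are one class to them, and where a whole thing is asked for, a point or a joint stands for the part that bears it (a point fixed in the world has none). Each returns a list of dicts, best first, with "confidence" (0 to 1); they miss things now and then, are a little off and sometimes report something else, mostly with a low value. They report only what shows in the picture. A call takes as long as a camera call. They do not tell look-alikes from the thing itself.
- search_frame(camera, query): "point" ([x, y, z] in m, in world coordinates, good to about 4 mm: the middle of the surface that is visible of it).
- mark_of(camera, query): "point" ([x, y, z] in m, in world coordinates, good to about 4 mm: a listed point, or the origin of a listed thing).
The state is a dict: "t": time; "joints": joint angles; "joint_vel": joint speeds; "joint_efforts": joint torques, N m; "ee_pos": TCP position; "orientation": TCP orientation; "ft_force": force on the tool from outside, world axes, zero at the start; "wrist_torque": the same for the moment, N m; "width": finger opening in m.
Only numpy, scipy, OpenCV 4.12 (cv2) and the standard library are available. Lean on these libraries where they do the work, as an engineer would, in place of code of your own. Each camera call takes 0.05 s, during which the arm holds its last target.

## Task

One of the two bench gauges has a large flat steel washer lying on its anvil. Turn the ratchet knob at the very top of that gauge clockwise, seen from above, until the spindle is down on the washer and the ratchet slips by a good 15 degrees, then let go, leaving the washer clamped. Do not turn the empty gauge or shift the things lying around.

Things in the scene. Friction and masses are not known exactly. Their poses are not given: they have to be found in the camera images.
- gauge_a: The one with the washer on its anvil, of two identical bench thickness gauges, fixed to the worktop: grey foot 104 x 70 x 18 mm, grey column and arm (top 98 mm up), dark round anvil (28 mm across, top 30 mm up), 18 mm spindle above it, upright thimble and ratchet knob on top. Body origin: on the worktop, on the vertical axis of spindle, thimble and knob; own x points from the axis to the column, z up.
- gauge_a_knob (a point): Centre of the ratchet knob of gauge_a: upright round fluted steel knob, 32 mm across, 30 mm tall (from 132 to 162 mm above the worktop), the topmost part of the gauge, with nothing beside it; below it the aluminium thimble, 25 mm across, from 110 to 132 mm, then a 20 mm sleeve on the grey arm (98 mm). The knob turns about the vertical and stays at its height; being round it may be gripped at any yaw. Its friction grip needs about 10 N or more.
- gauge_a_thimble (a joint): Turn of gauge_a's thimble, rad, growing clockwise seen from above; the knob drives it through the ratchet. 1 rad lowers the spindle by 5 mm (quick thread, self-locking). It starts between 0 and 0.5 and the spindle meets the washer at about 0.9.
- gauge_a_ratchet (a joint): Slip of gauge_a's ratchet: clockwise turn of the knob beyond that of the thimble, rad. 0 at the start; it grows only when the knob is turned on (slip torque 0.08 N m) after the spindle is stopped by the washer. Turned anticlockwise the knob takes the thimble back with it. One clockwise turn of the knob by 1.4 rad closes the gauge and slips enough from every start.
- gauge_a_spindle: Steel spindle of gauge_a, 18 mm across, slides vertically without turning. Body origin: centre of its lower face, which starts 2 to 4.5 mm above the washer.
- washer: Loose flat steel washer, 56 mm across, 8 mm hole, 6 mm thick, lying centred on gauge_a's much narrower anvil and so standing out on both sides of the overhanging arm. Origin: centre of its underside.
- gauge_b: The empty one, of two identical bench thickness gauges, fixed to the worktop: grey foot 104 x 70 x 18 mm, grey column and arm (top 98 mm up), dark round anvil (28 mm across, top 30 mm up), 18 mm spindle above it, upright thimble and ratchet knob on top. Body origin: on the worktop, on the vertical axis of spindle, thimble and knob; own x points from the axis to the column, z up.
- gauge_b_knob (a point): Centre of the ratchet knob of gauge_b: upright round fluted steel knob, 32 mm across, 30 mm tall (from 132 to 162 mm above the worktop), the topmost part of the gauge, with nothing beside it; below it the aluminium thimble, 25 mm across, from 110 to 132 mm, then a 20 mm sleeve on the grey arm (98 mm). The knob turns about the vertical and stays at its height; being round it may be gripped at any yaw. Its friction grip needs about 10 N or more.
- gauge_b_thimble (a joint): Turn of the empty gauge_b's thimble, rad, as for gauge_a, 0 to 0.1 at the start; to be left alone.
- tape: Roll of tape lying flat, 88 mm across, 24 mm high, bystander. Origin: centre of its underside.
- beaker: Glass beaker, 53 mm across, 66 mm high, bystander. Origin: centre of its underside.
- float: Blue foam tube float, 50 x 72 x 16 mm, bystander. Origin: centre of its underside.
Mind the look-alikes: they are no part of the job. Of the things shaped like the washer, the steel one is meant.

How it is judged:
On the way, in this order (a step that is already met when the one before it is completed fails the run):
1. the spindle is down on the washer (contact force between gauge_a_spindle and washer above 1.5 N), for 0.05 s.
2. the knob has slipped on the ratchet (value of joint gauge_a_ratchet above 0.2 rad), for 0.2 s.
At the end, for the whole second after the job is handed in: The spindle of the gauge with the washer presses on the washer (over 1.5 N), the ratchet has slipped by over 0.2 rad, and the washer lies flat (within 10 degrees) and centred within 10 mm on the anvil (contact force between gauge_a_spindle and washer above 1.5 N and value of joint gauge_a_ratchet above 0.2 rad and horizontal distance between washer and gauge_a below 0.01 m and angle between washer's own z axis and vertical below 0.17 rad); the robot touches nothing.
It fails at once if the empty gauge was turned (value of joint gauge_b_thimble above 0.3 rad or value of joint gauge_b_thimble below -0.2 rad).
It fails at once if the tape was shifted (distance of tape from where it was at the start of the episode above 0.03 m).
It fails at once if the beaker was shifted (distance of beaker from where it was at the start of the episode above 0.03 m).
It fails at once if the float was shifted (distance of float from where it was at the start of the episode above 0.03 m).
It also fails if it takes over 34 s, if anything falls off the work surface, if the arm or the gripper's body presses on something with over 40 N, if the wrist force passes 120 N, or if a joint passes its speed limit or range.

## Working session

There is one attempt and no reset: what is moved stays moved. The work goes in short steps, Python scripts to look and compute and a shell command to move; the robot and the scene stay as the last step left them, time stands still between calls to the robot, and variables do not carry over. Pictures are saved under pics/ and viewed, and the job is handed in when it is done.

```bash
mkdir -p pics
python3 - <<'E'
from bench import *
import cv2
s=get_state();print(s)
for c in ("scene","top"):
    p,d=read_camera(c);cv2.imwrite(f"pics/{c}0.png",p[:,:,::-1])
    for q in ("gauge_a_knob","washer"):
        print(c,q,mark_of(c,q))
print(get_calibration("top"))
E
```

```text
{'t': 0.0, 'joints': array([1.09730595e+00, 1.04673788e-01, 9.64427574e-02, 1.56388395e+00,
       1.35288981e-05, 1.35308681e+00]), 'joint_vel': array([-0.00077498, -0.00050026, -0.00099804,  0.0003841 , -0.00132874,
       -0.00045836]), 'joint_efforts': array([-1.59610470e-03, -5.56931090e+01,  5.03647935e+01,  1.69499579e-02,
       -4.25451381e-04, -5.70981982e-06]), 'ee_pos': array([0.15161781, 0.58014104, 0.19922269]), 'orientation': array([-1.79876507,  1.5694776 , -2.05454594]), 'ft_force': array([-0.09061576,  0.18014588, -0.01074766]), 'wrist_torque': array([ 0.01885986,  0.03078936, -0.00657026]), 'width': 0.08571600425003767}
scene gauge_a_knob [{'point': [0.5643, 0.2251, 0.1448], 'confidence': 0.64}]
scene washer [{'point': [0.4494, 0.2237, 0.0022], 'confidence': 0.91}, {'point': [0.7085, 0.2443, -0.0004], 'confidence': 0.58}, {'point': [0.5604, 0.2231, 0.0276], 'confidence': 0.52}, {'point': [0.5816, 0.0009, -0.0034], 'confidence': 0.48}]
top gauge_a_knob [{'point': [0.5669, 0.2245, 0.1479], 'confidence': 0.76}]
top washer [{'point': [0.7032, 0.2468, 0.0007], 'confidence': 0.87}, {'point': [0.4513, 0.2236, -0.0027], 'confidence': 0.75}, {'point': [0.5681, 0.2227, 0.0279], 'confidence': 0.49}]
{'fx': 478.18179159283306, 'fy': 478.18179159283306, 'cx': 320.7949152069882, 'cy': 202.52508120787533, 'position': array([ 0.51846876, -0.00149796,  1.29153955]), 'rotation': array([ 0.08712847, -0.00594297, -1.57472099])}
```

View pics/scene0.png

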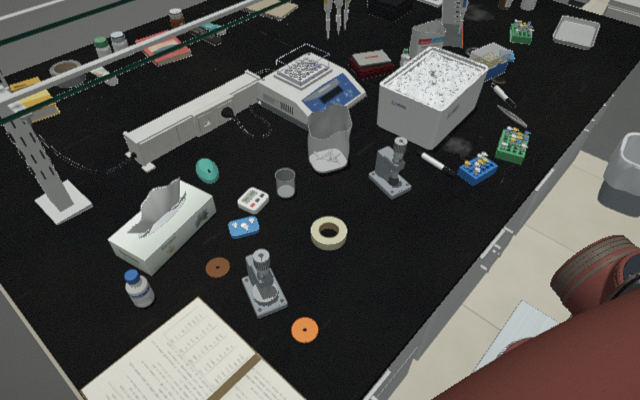

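View pics/top0.png

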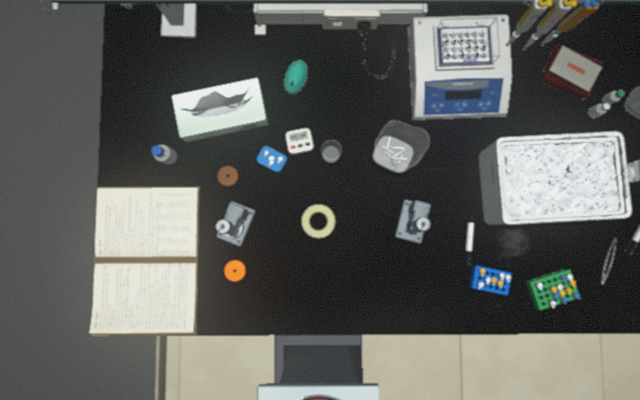

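The two gauges are at scene (263,282) / top (233,222) and scene (392,168) / top (414,220). The loose discs, orange (305,330) and brown (217,267), are look-alikes. I'll enlarge both gauges to see which has the washer.

```bash
python3 - <<'E'
import cv2,numpy as np
s=cv2.imread("pics/scene0.png");t=cv2.imread("pics/top0.png")
f=lambda im,x,y:cv2.resize(im[y-40:y+40,x-50:x+50],(400,300),interpolation=cv2.INTER_CUBIC)
cv2.imwrite("pics/crop0.png",np.vstack([np.hstack([f(s,263,282),f(s,392,168)]),np.hstack([f(t,233,222),f(t,414,220)])]))
E
python3 - <<'E'
from bench import *
import cv2,numpy as np
p,d=read_camera("wrist");cv2.imwrite("pics/w0.png",p[:,:,::-1])
for q in ("gauge_a_knob","washer","gauge_a"):print(q,mark_of("wrist",q),search_frame("top",q), mark_of("top",q))
E
```

```text
gauge_a_knob [] [{'point': [0.5786, 0.2117, 0.0911], 'confidence': 0.62}] [{'point': [0.5669, 0.2245, 0.1479], 'confidence': 0.76}]
washer [{'point': [0.4503, 0.2202, 0.0018], 'confidence': 0.66}] [{'point': [0.4511, 0.224, 0.0045], 'confidence': 0.77}, {'point': [0.5569, 0.2091, 0.0321], 'confidence': 0.54}, {'point': [0.7051, 0.2444, 0.0093], 'confidence': 0.54}] [{'point': [0.7032, 0.2468, 0.0007], 'confidence': 0.87}, {'point': [0.4513, 0.2236, -0.0027], 'confidence': 0.75}, {'point': [0.5681, 0.2227, 0.0279], 'confidence': 0.49}]
gauge_a [{'point': [0.5645, 0.2256, -0.0031], 'confidence': 0.74}, {'point': [0.5657, -0.2489, 0.0018], 'confidence': 0.63}] [{'point': [0.5762, 0.2087, 0.0944], 'confidence': 0.81}, {'point': [0.5787, -0.2383, 0.0358], 'confidence': 0.74}] [{'point': [0.5613, 0.2227, -0.0001], 'confidence': 0.86}, {'point': [0.5639, -0.2482, 0.0029], 'confidence': 0.78}]
```

View pics/crop0.png

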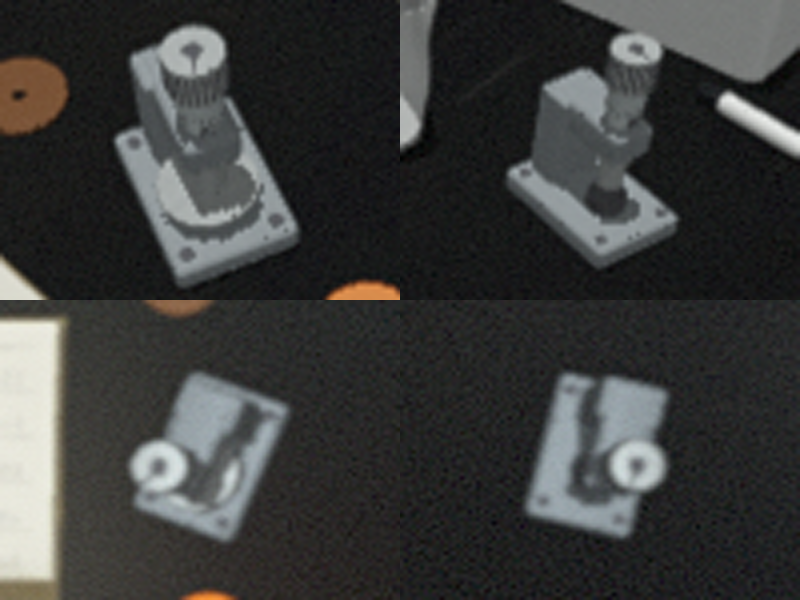

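View pics/w0.png

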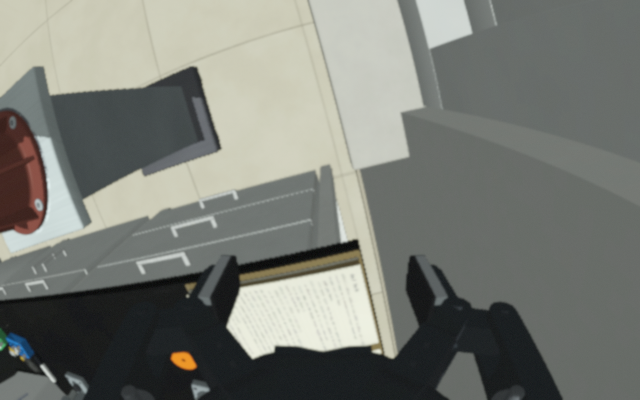

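The left gauge (scene (263,282), top (233,222)) has the light steel washer standing out on both sides of its arm. The right one is empty, so the left is gauge_a. Next I'll refine the knob axis from depth and work out the approach.

```bash
cat > h.py <<'E'
from bench import *
import numpy as np
from scipy.spatial.transform import Rotation as R
def cloud(c):
    p,d=read_camera(c);k=get_calibration(c)
    v,u=np.mgrid[0:400,0:640]
    P=np.stack([(u-k['cx'])/k['fx']*d,-(v-k['cy'])/k['fy']*d,-d],-1)
    return P@R.from_euler('xyz',k['rotation']).as_matrix().T+k['position'],p,d
E
python3 - <<'E'
from h import *
for c in("top","scene"):
    P,p,d=cloud(c)
    m=(d>0)&(abs(P[...,0]-.565)<.06)&(abs(P[...,1]-.2245)<.06)&(P[...,2]>.125)
    Q=P[m];print(c,len(Q),np.median(Q,0),Q.min(0),Q.max(0))
    T=Q[Q[:,2]>.156];print(len(T),T.mean(0),(T.min(0)+T.max(0))/2)
    # tall things near
    m=(d>0)&(np.hypot(P[...,0]-.565,P[...,1]-.2245)<.14)&(P[...,2]>.1)&(np.hypot(P[...,0]-.565,P[...,1]-.2245)>.03)
    print("tall",P[m][:5],m.sum())
    for q in("gauge_a_knob",):print(mark_of(c,q))
s=get_state();M=R.from_euler('xyz',s['orientation']).as_matrix();print(M.round(3))
print(np.degrees(s['joints']))
E
```

```text
top 170 [0.56231961 0.22218872 0.1611765 ] [0.54581224 0.20760854 0.131246  ] [0.57693241 0.23997303 0.16777377]
145 [0.56227368 0.22401827 0.16155752] [0.56128737 0.2242196  0.1620024 ]
tall [[0.61696819 0.21009797 0.10116643]
 [0.60955768 0.21517653 0.10013782]
 [0.60948731 0.20512293 0.10060521]
 [0.60701731 0.21258222 0.10053121]
 [0.60685549 0.19244337 0.10177379]] 11
[{'point': [0.5674, 0.2235, 0.1452], 'confidence': 0.71}, {'point': [0.5717, -0.2491, 0.0049], 'confidence': 0.55}]
scene 316 [0.55630257 0.22939022 0.15986483] [0.54477779 0.20837186 0.12519914] [0.57699427 0.2430759  0.16506595]
194 [0.56024629 0.22618287 0.16125091] [0.56123202 0.22464582 0.16057782]
tall [[0.61548466 0.21568587 0.10011869]
 [0.59718473 0.22648213 0.10014743]] 2
[]
[[ 0.     0.253  0.967]
 [ 0.     0.967 -0.253]
 [-1.     0.     0.   ]]
[ 6.28713963e+01  5.96346017e+00  5.57319716e+00  8.96054143e+01
 -7.51984153e-04  7.75265187e+01]
```

```bash
python3 -m jog '{"translation":[[0.034,-0.03,0],[0.034,-0.03,0],[0.034,-0.03,0],[0.034,-0.03,0],[0.034,-0.03,0],[0.034,-0.03,0],[0.034,-0.03,0],[0.034,-0.03,0],[0.034,-0.03,0],[0.034,-0.03,0]],"spin":[0,0,0,0,0,0,0,0,0,0]}' 0 40
python3 -m jog '{"translation":[[0.02,-0.016,0],[0.02,-0.016,0],[0.02,-0.016,0],[0.01,-0.009,0],[0,0,0],[0,0,0],[0,0,0],[0,0,0],[0,0,0],[0,0,0]],"spin":[0,0,0,0,0,0,0,0,0,0]}'
```

```text
t: 2.0
ee_pos: [0.4931, 0.279, 0.2002]
orientation: [0.784, 1.57, 0.529]
ft_force: [1.0, 0.0, 0.4]
width: 0.0855
t: 3.0
ee_pos: [0.5616, 0.2239, 0.2002]
orientation: [1.026, 1.571, 0.771]
ft_force: [0.3, 0.2, 0.0]
width: 0.0856
```

Run:
```python
from h import *
import cv2
p,d=read_camera("wrist");k=get_calibration("wrist");print(k)
s=get_state();print(np.degrees(s['joints']).round(1))
print(mark_of("wrist","gauge_a_knob"))
# project knob top centre, equidistant
for X in ([.562,.224,.162],[.562+.016,.224,.162],[.562-.016,.224,.162],[.562,.24,.162],[.562,.208,.162],s['ee_pos']):
    q=R.from_euler('xyz',k['rotation']).as_matrix().T@(np.array(X)-k['position']);x,y,z=q[0],-q[1],-q[2]
    th=np.arctan2(np.hypot(x,y),z);a=np.arctan2(y,x);uv=(k['cx']+k['fx']*th*np.cos(a),k['cy']+k['fy']*th*np.sin(a))
    print(np.round(uv,1));cv2.circle(p,(int(round(uv[0])),int(round(uv[1]))),2,(255,0,0),-1)
cv2.imwrite("pics/w1.png",p[:,:,::-1])
```

```text
{'fx': 309.70691628693146, 'fy': 309.70691628693146, 'cx': 322.47833261395954, 'cy': 195.7818109017744, 'position': array([0.47867178, 0.24589293, 0.37373569]), 'rotation': array([-3.35060232e-01,  1.22214249e-03,  1.31614276e+00])}
[ 9.3  6.8  6.4 89.7  0.  24. ]
[{'point': [0.564, 0.2267, 0.1481], 'confidence': 0.76}, {'point': [0.7539, 0.119, -0.0046], 'confidence': 0.74}]
[322.6 211.7]
[327.9 230.6]
[317.  191.8]
[343.7 206.6]
[301.7 216.7]
[322.  234.3]
```

View pics/w1.png

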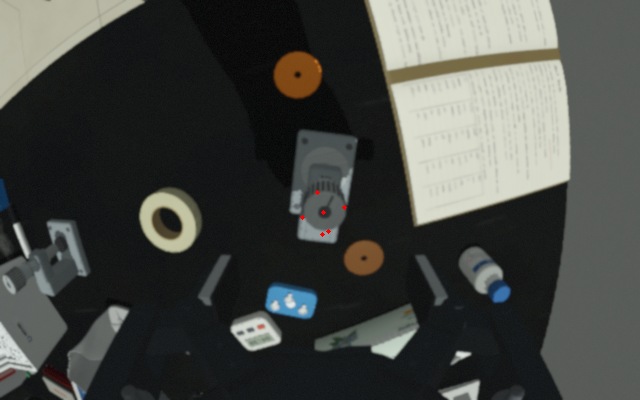

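The wrist view shows the knob centred at about (325,209). That is within 2–3 px (about 2 mm) of the projected axis, and the washer is visible under the arm. Now I'll descend.

```bash
python3 -m jog '{"translation":[[0,0.001,-0.012],[0,0,-0.012],[0,0,-0.012],[0,0,-0.012],[0,0,-0.012],[0,0,-0.01],[0,0,0],[0,0,0],[0,0,0],[0,0,0]],"spin":[0,0,0,0,0,0,0,0,0,0]}' 0 40
python3 - <<'E'
from h import *
import cv2
p,d=read_camera("wrist");cv2.imwrite("pics/w2.png",p[:,:,::-1])
p,d=read_camera("scene");cv2.imwrite("pics/s2.png",cv2.resize(p[200:340,150:374,::-1],(800,500)))
E
```

```text
t: 4.1
ee_pos: [0.5623, 0.2246, 0.1308]
orientation: [0.473, 1.57, 0.217]
ft_force: [1.2, 0.2, -0.3]
width: 0.0854
```

View pics/w2.png

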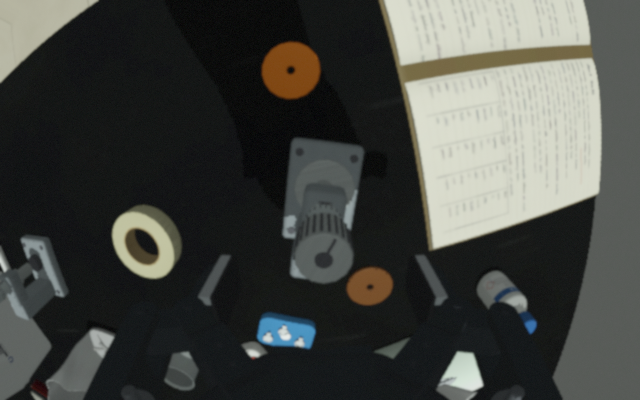

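View pics/s2.png

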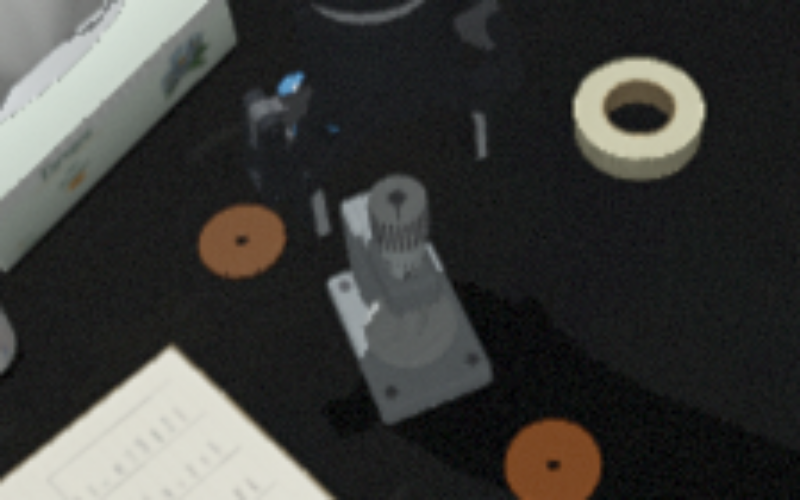

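The knob (wrist (324,258)) stands midway between the fingers, at about 215 and 430. Closing now.

```bash
python3 -m jog '{"translation":[[0,0,0],[0,0,0],[0,0,0],[0,0,0],[0,0,0],[0,0,0],[0,0,0],[0,0,0],[0,0,0],[0,0,0]],"spin":[0,0,0,0,0,0,0,0,0,0]}' 255 40
python3 - <<'E'
from h import *
import cv2
s=get_state();print(s['ft_force'],s['wrist_torque'],s['width'],np.degrees(s['joints']).round(1))
p,d=read_camera("wrist");cv2.imwrite("pics/w3.png",p[:,:,::-1])
E
```

```text
t: 5.2
ee_pos: [0.5623, 0.2245, 0.1307]
orientation: [0.345, 1.57, 0.089]
ft_force: [0.9, -1.4, 5.4]
width: 0.0004
[ 0.87037673 -1.40348458  5.40845034] [-0.18508555  0.06556194  0.0331664 ] 0.00038745231802591245 [ 9.4  6.7 -0.9 82.4 -0.  24.1]
```

View pics/w3.png

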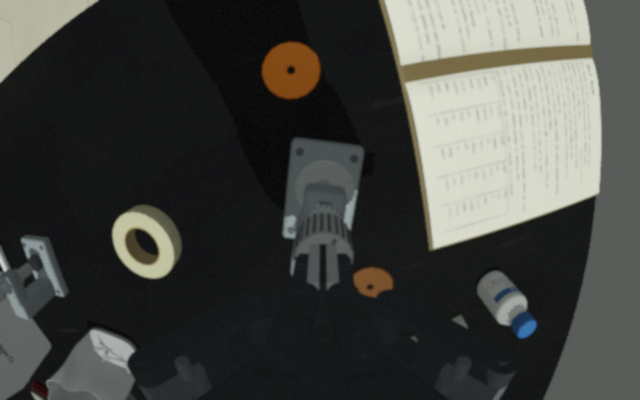

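The fingers shut to 0 mm, so they are not holding the knob. I'll look closer before doing anything else.

Run:
```python
from h import *
import cv2
p,d=read_camera("scene");a=cv2.resize(p[225:325,190:350,::-1],(800,500),interpolation=cv2.INTER_CUBIC);cv2.imwrite("pics/s3.png",a)
w=cv2.imread("pics/w3.png");cv2.imwrite("pics/w3c.png",cv2.resize(w[180:340,220:440],(800,582),interpolation=cv2.INTER_CUBIC))
print(mark_of("scene","gauge_a_knob"),mark_of("scene","gauge_a"))
print(get_state()['orientation'],get_state()['ee_pos'])
```

```text
[{'point': [0.5598, 0.2276, 0.1467], 'confidence': 0.85}, {'point': [0.5669, -0.2458, 0.1479], 'confidence': 0.62}] [{'point': [0.5709, -0.2497, -0.0003], 'confidence': 0.61}, {'point': [0.5601, 0.2219, -0.0017], 'confidence': 0.6}]
[0.35634812 1.56957194 0.10051842] [0.56224505 0.22449271 0.1307275 ]
```

View pics/s3.png

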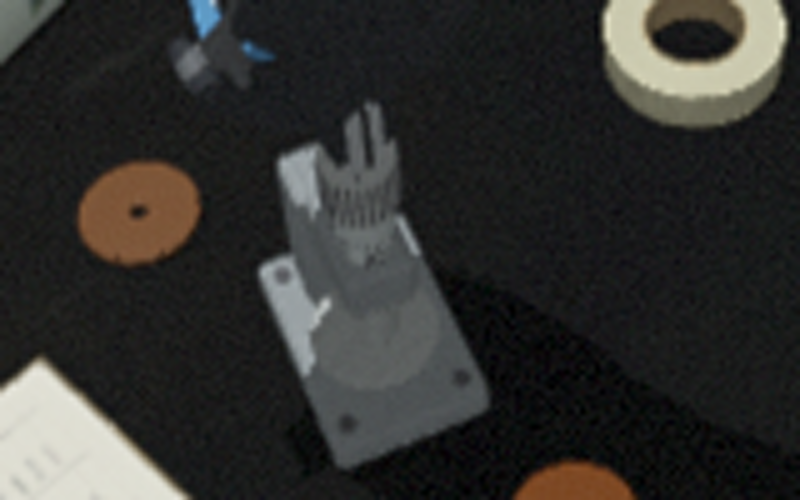

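View pics/w3c.png

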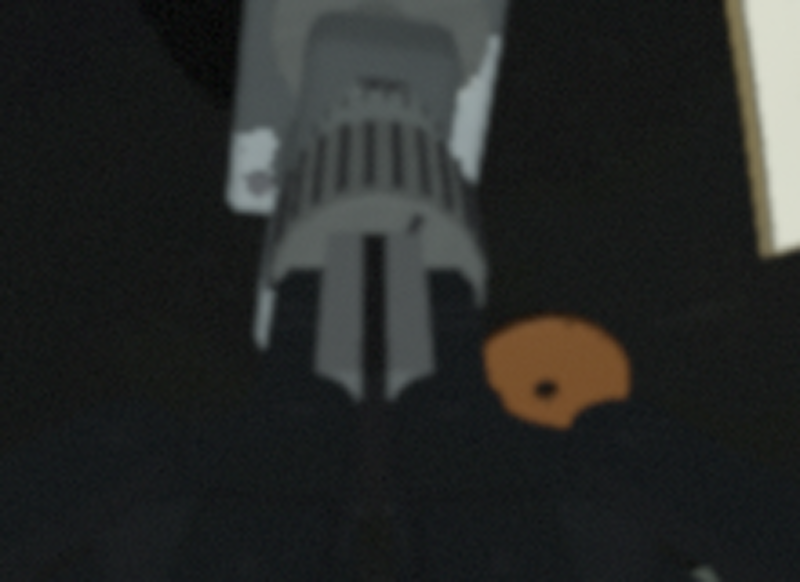

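Both views show the shut fingertips resting on top of the knob (scene crop (365,150)), although the reported TCP z of 0.131 would put them 31 mm below it. I'll measure fingertip height by depth.

Run:
```python
from h import *
import cv2
P,p,d=cloud("scene")
# region of crop x 340-390,y 100-170 -> px
for v in range(243,272,2):
    print(v,[tuple((P[v,u]*1000).astype(int)) for u in (260,262,264,266)])
p,d=read_camera("wrist");k=get_calibration("wrist")
v,u=np.mgrid[0:400,0:640];a=u-k['cx'];b=v-k['cy'];r=np.hypot(a,b);th=r/k['fx'];t=np.tan(th)
X=np.stack([a/r*t*d,-b/r*t*d,-d],-1)@R.from_euler('xyz',k['rotation']).as_matrix().T+k['position']
print("wrist cam",k['position'])
for v in range(205,300,6): print(v,[tuple((X[v,u]*1000).astype(int)) for u in (300,318,331,345)])
```

```text
243 [(np.int64(551), np.int64(231), np.int64(214)), (np.int64(554), np.int64(224), np.int64(205)), (np.int64(548), np.int64(224), np.int64(210)), (np.int64(546), np.int64(221), np.int64(209))]
245 [(np.int64(550), np.int64(231), np.int64(209)), (np.int64(554), np.int64(224), np.int64(200)), (np.int64(548), np.int64(224), np.int64(205)), (np.int64(546), np.int64(221), np.int64(203))]
247 [(np.int64(550), np.int64(232), np.int64(205)), (np.int64(552), np.int64(227), np.int64(198)), (np.int64(550), np.int64(223), np.int64(196)), (np.int64(551), np.int64(218), np.int64(190))]
249 [(np.int64(552), np.int64(232), np.int64(196)), (np.int64(551), np.int64(227), np.int64(193)), (np.int64(549), np.int64(224), np.int64(191)), (np.int64(552), np.int64(218), np.int64(183))]
251 [(np.int64(552), np.int64(232), np.int64(190)), (np.int64(137), np.int64(540), np.int64(866)), (np.int64(549), np.int64(225), np.int64(186)), (np.int64(548), np.int64(221), np.int64(184))]
253 [(np.int64(552), np.int64(232), np.int64(184)), (np.int64(550), np.int64(229), np.int64(183)), (np.int64(137), np.int64(540), np.in
[... 4220 characters left out ...]
int64(225), np.int64(195)), (np.int64(551), np.int64(231), np.int64(195)), (np.int64(557), np.int64(236), np.int64(188))]
283 [(np.int64(547), np.int64(219), np.int64(201)), (np.int64(551), np.int64(225), np.int64(198)), (np.int64(552), np.int64(231), np.int64(199)), (np.int64(552), np.int64(236), np.int64(201))]
289 [(np.int64(546), np.int64(219), np.int64(206)), (np.int64(553), np.int64(225), np.int64(199)), (np.int64(550), np.int64(231), np.int64(206)), (np.int64(550), np.int64(236), np.int64(208))]
295 [(np.int64(547), np.int64(219), np.int64(209)), (np.int64(555), np.int64(224), np.int64(201)), (np.int64(551), np.int64(231), np.int64(208)), (np.int64(552), np.int64(236), np.int64(208))]
```

By depth, the shut tips end at z≈0.163 on the knob top, while the reported TCP says 0.131. The tip is about 32 mm short of what the TCP implies. I'll lift a little, reopen, and measure the open pads against the reported TCP before regripping.

```bash
python3 -m jog '{"translation":[[0,0,0.01],[0,0,0.01],[0,0,0.01],[0,0,0],[0,0,0],[0,0,0],[0,0,0],[0,0,0],[0,0,0],[0,0,0]],"spin":[0,0,0,0,0,0,0,0,0,0]}'
python3 - <<'E'
from h import *
import cv2
s=get_state();print(s['ee_pos'],s['ft_force'],s['width'])
P,p,d=cloud("scene")
m=(d>0)&(np.hypot(P[...,0]-.562,P[...,1]-.225)<.03)&(P[...,2]>.164)&(P[...,2]<.23)
Q=P[m];print(len(Q),Q.min(0),Q.max(0))
h=np.histogram(Q[:,2],bins=np.arange(.164,.23,.004));print(h[0])
cv2.imwrite("pics/s4.png",cv2.resize(p[215:325,180:356,::-1],(800,500),interpolation=cv2.INTER_CUBIC))
E
```

```text
t: 6.5
ee_pos: [0.5618, 0.2245, 0.1599]
orientation: [3.039, 1.571, 2.783]
ft_force: [-0.6, -1.3, -0.1]
width: -0.0001
[0.56175967 0.22448204 0.1599259 ] [-0.64194    -1.28340692 -0.11276051] -5.6415108587029926e-05
179 [0.54710536 0.21299115 0.16428396] [0.57009852 0.24014018 0.22956038]
[ 3  0  0  0  0  0  1  4 13 21 22 18 27 22 21 20]
```

View pics/s4.png

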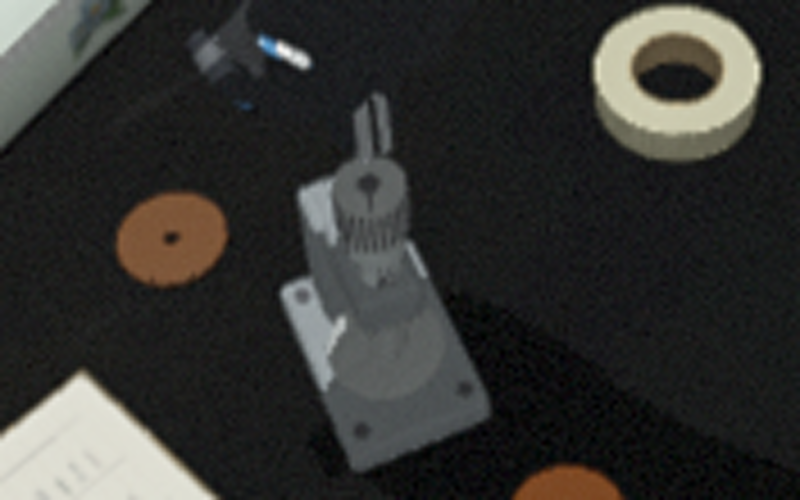

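Tips end at z≈0.192 with the TCP reported at 0.160, so the offset is a consistent 32 mm. Laterally the finger gap lines up with the knob. I'll open, then descend until the reported TCP z is about 0.096, which puts the real tips near 0.128.

```bash
python3 -m jog '{"translation":[[0,0,0],[0,0,0],[0,0,0],[0,0,0],[0,0,0],[0,0,0],[0,0,0],[0,0,-0.005],[0,0,-0.01],[0,0,-0.01]],"spin":[0,0,0,0,0,0,0,0,0,0]}' 0 40
python3 -m jog '{"translation":[[0,0,-0.01],[0,0,-0.01],[0,0,-0.01],[0,0,-0.01],[0,0,0],[0,0,0],[0,0,0],[0,0,0],[0,0,0],[0,0,0]],"spin":[0,0,0,0,0,0,0,0,0,0]}'
python3 - <<'E'
from h import *
import cv2
P,p,d=cloud("scene")
cv2.imwrite("pics/s5.png",cv2.resize(p[215:325,180:356,::-1],(800,500),interpolation=cv2.INTER_CUBIC))
m=(d>0)&(np.hypot(P[...,0]-.562,P[...,1]-.225)<.065)&(np.hypot(P[...,0]-.562,P[...,1]-.225)>.03)&(P[...,2]>.105)&(P[...,2]<.2)
print(np.histogram(P[m][:,2],bins=np.arange(.105,.2,.005)))
E
```

```text
t: 7.55
ee_pos: [0.5617, 0.2245, 0.1339]
orientation: [-3.075, 1.571, 2.952]
ft_force: [-0.3, 0.3, -0.5]
width: 0.0856
t: 8.55
ee_pos: [0.562, 0.2246, 0.0953]
orientation: [0.604, 1.57, 0.348]
ft_force: [-0.4, -0.4, 0.8]
width: 0.0853
(array([  0,   0,   0,   0,   0,   0,   1,  10,  22,  37,  27,  30,  30,
        23,  16,  24,  59, 128,  52]), array([0.105, 0.11 , 0.115, 0.12 , 0.125, 0.13 , 0.135, 0.14 , 0.145,
       0.15 , 0.155, 0.16 , 0.165, 0.17 , 0.175, 0.18 , 0.185, 0.19 ,
       0.195, 0.2  ]))
```

View pics/s5.png

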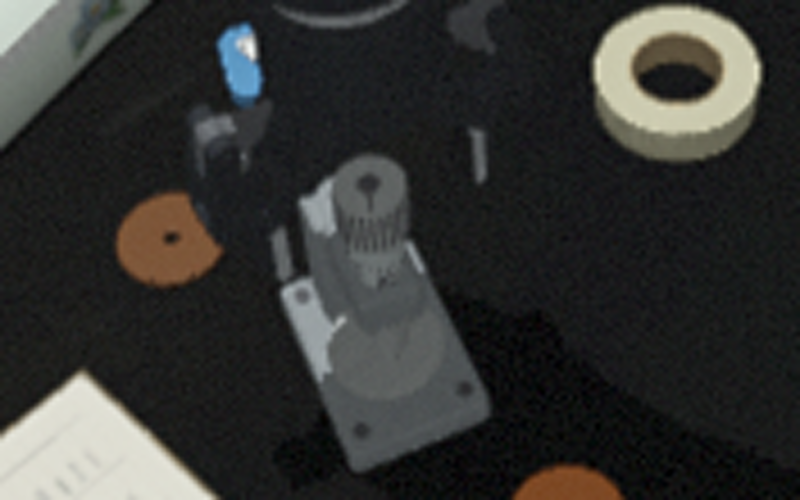

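The open tips now end at z≈0.141, either side of the knob (crop (285,280) and (482,182)). Closing them swings the tips further down, so I'm gripping now.

```bash
python3 -m jog '{"translation":[[0,0,0],[0,0,0],[0,0,0],[0,0,0],[0,0,0],[0,0,0],[0,0,0],[0,0,0],[0,0,0],[0,0,0]],"spin":[0,0,0,0,0,0,0,0,0,0]}' 255 40
python3 - <<'E'
from h import *
s=get_state();print(s['ft_force'],s['wrist_torque'],s['width'],np.degrees(s['joints']).round(1))
E
```

```text
t: 9.6
ee_pos: [0.5619, 0.2249, 0.0953]
orientation: [1.306, 1.57, 1.05]
ft_force: [0.4, 6.0, 2.7]
width: 0.0306
[0.39407289 6.00918868 2.7198341 ] [ 1.05642009 -0.06780003 -0.02886208] 0.03057074084493542 [ 9.4  7.2 -4.  78.8  0.  24.1]
```

It's gripped at 30.6 mm, which matches the knob. Now turning clockwise (negative about z).

```bash
python3 -m jog '{"translation":[[0,0,0],[0,0,0],[0,0,0],[0,0,0],[0,0,0],[0,0,0],[0,0,0],[0,0,0],[0,0,0],[0,0,0]],"spin":[-4,-7,-8,-8,-8,-8,-8,-8,-8,-8]}'
python3 - <<'E'
from h import *
s=get_state();print(s['ft_force'],s['wrist_torque'],s['width'],np.degrees(s['joints']).round(1))
E
```

```text
t: 10.6
ee_pos: [0.563, 0.2258, 0.0953]
orientation: [2.324, 1.567, 0.754]
ft_force: [6.9, 10.2, -1.6]
width: 0.0309
[ 6.8865642  10.21848208 -1.64739137] [ 2.03503951 -1.31273655  0.12948202] 0.030945893522735125 [ 9.5  7.2 -4.  78.6  0.1 99.4]
```

The wrist z moment has risen to about 0.13 Nm, which is consistent with the ratchet slipping. I'll turn a further 22° for margin, then look.

```bash
python3 -m jog '{"translation":[[0,0,0],[0,0,0],[0,0,0],[0,0,0],[0,0,0],[0,0,0],[0,0,0],[0,0,0],[0,0,0],[0,0,0]],"spin":[-5,-6,-6,-5,0,0,0,0,0,0]}'
python3 - <<'E'
from h import *
import cv2
s=get_state();print(s['ft_force'],s['wrist_torque'],s['width'],np.degrees(s['joints']).round(1))
p,d=read_camera("wrist");cv2.imwrite("pics/w6.png",p[:,:,::-1])
p,d=read_camera("scene");cv2.imwrite("pics/s6.png",cv2.resize(p[215:325,180:356,::-1],(800,500),interpolation=cv2.INTER_CUBIC))
E
```

```text
t: 11.6
ee_pos: [0.5635, 0.2257, 0.0954]
orientation: [2.574, 1.567, 0.625]
ft_force: [7.5, 9.8, -2.6]
width: 0.0311
[ 7.54328576  9.83810095 -2.64695995] [ 2.02830693 -1.63688464 -0.01364658] 0.03107870593607584 [ 9.400e+00  7.200e+00 -4.000e+00  7.860e+01  1.000e-01  1.211e+02]
```

View pics/s6.png

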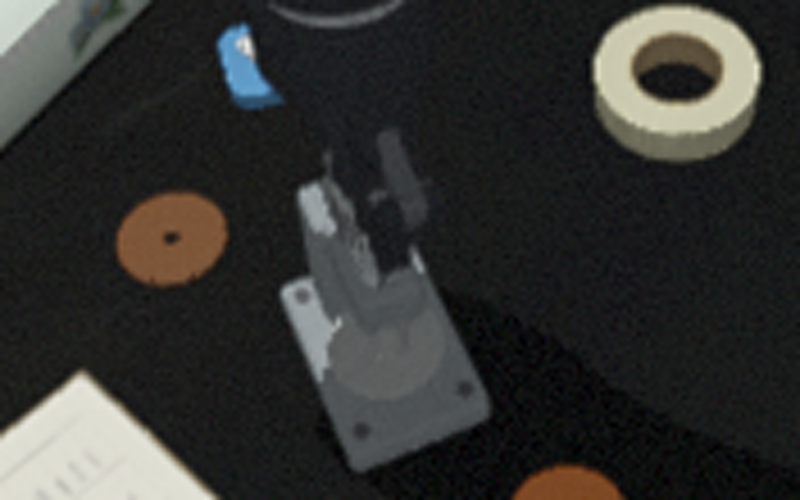

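View pics/w6.png

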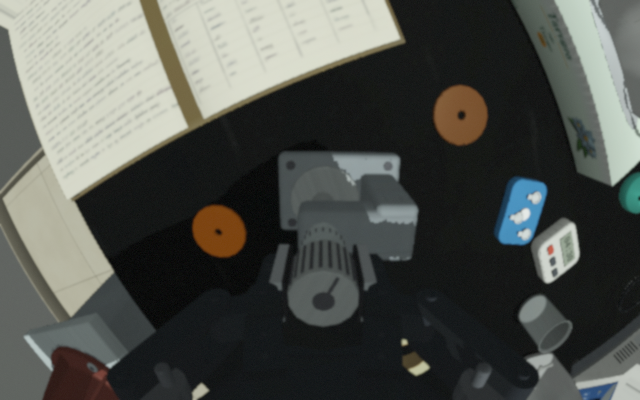

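The knob's index notch sits at the same angle relative to the gripper as before (w2 (330,245) vs w6 (333,284)). So the knob turned the full 97° with the grip, leaving at least 0.7 rad of ratchet slip. Now I'll release and lift away.

```bash
python3 -m jog '{"translation":[[0,0,0],[0,0,0],[0,0,0],[0,0,0],[0,0,0],[0,0,0],[0,0,0],[0,0,0],[0,0,0],[0,0,0]],"spin":[0,0,0,0,0,0,0,0,0,0]}' 0 40
python3 -m jog '{"translation":[[0,0,0.01],[0,0,0.02],[0,0,0.02],[0,0,0.02],[0,0,0.02],[0,0,0.02],[0,0,0.01],[0,0,0],[0,0,0],[0,0,0]],"spin":[0,0,0,0,0,0,0,0,0,0]}'
python3 - <<'E'
from h import *
import cv2
print(get_state()['ft_force'])
p,d=read_camera("wrist");cv2.imwrite("pics/w7.png",p[:,:,::-1])
p,d=read_camera("scene");cv2.imwrite("pics/s7f.png",p[:,:,::-1]);b=cv2.resize(p[235:325,210:310,::-1],(400,360),interpolation=cv2.INTER_CUBIC)
a=cv2.resize(cv2.imread("pics/scene0.png")[235:325,210:310],(400,360),interpolation=cv2.INTER_CUBIC)
cv2.imwrite("pics/s7.png",np.hstack([a,b]))
for q in("washer","tape","beaker","float","gauge_a_spindle"):print(q,mark_of("scene",q))
E
```

```text
t: 12.7
ee_pos: [0.5618, 0.2245, 0.095]
orientation: [0.935, 1.571, -1.013]
ft_force: [0.0, 0.1, -0.8]
width: 0.0852
t: 13.7
ee_pos: [0.5613, 0.2244, 0.2137]
orientation: [-0.99, 1.569, -2.939]
ft_force: [-0.6, -0.0, -0.3]
width: 0.0851
[-0.62890679 -0.03062897 -0.30925115]
washer [{'point': [0.45, 0.221, -0.0001], 'confidence': 0.94}, {'point': [0.7081, 0.245, 0.0001], 'confidence': 0.82}, {'point': [0.5649, 0.224, 0.0288], 'confidence': 0.59}]
tape [{'point': [0.5846, 0.001, 0.0002], 'confidence': 0.79}]
beaker [{'point': [0.7657, -0.0354, -0.003], 'confidence': 0.88}]
float [{'point': [0.754, 0.1258, 0.0027], 'confidence': 0.87}]
gauge_a_spindle [{'point': [0.5656, 0.2276, 0.0347], 'confidence': 0.47}]
```

View pics/s7.png

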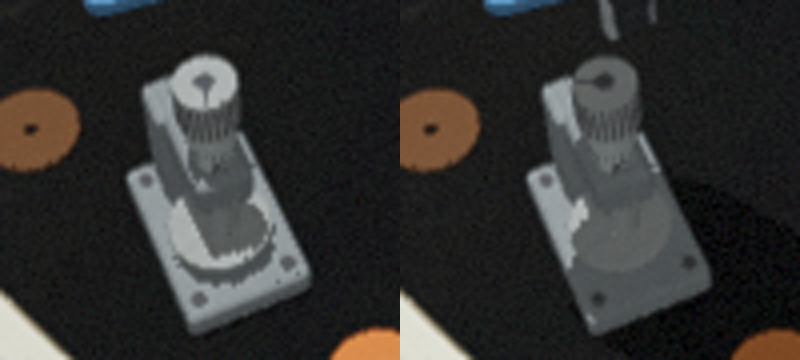

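View pics/w7.png

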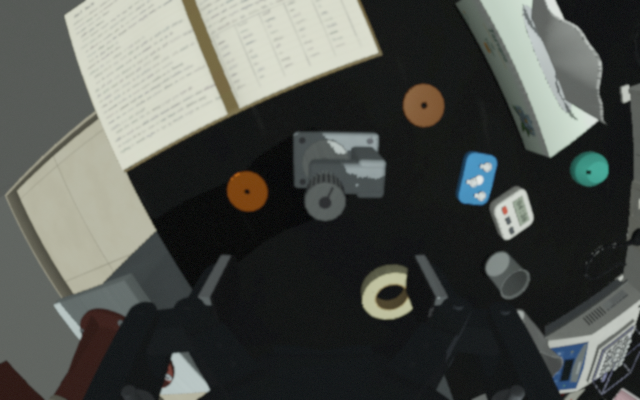

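The notch went from pointing down to pointing left in the scene view, about 90° clockwise. The washer lies flat and centred, the detector puts the spindle face at 0.035 m (washer top is 0.036 m), the bystanders look unmoved and the fingers are clear. Handing in.

```bash
python3 -c "
from bench import *
job_done()"
```

```text
the job is handed in; nothing more can be done
```

I turned the knob of the left gauge, the one with the steel washer on its anvil, 97° clockwise. I then let go, lifted clear and handed in the job at about 14 s of the 34 s allowed.

- **Knob turn:** its index notch held its angle to the gripper through the turn, and the scene view shows about 90° of clockwise rotation. From any starting position that leaves at least 0.7 rad (40°) of ratchet slip. I had no direct reading of the slip or of the clamping force.
- **Washer and spindle:** the washer was found within about 4 mm of the gauge axis. It looks flat, and the detector put the spindle's lower face at 35 mm against the washer top at 36 mm. That detection had a confidence of only 0.47.
- **Other things:** the tape, beaker and float looked to be where they were, and the empty gauge was never approached. Wrist forces I read stayed around 12 N or less, and nothing touched the gripper at the end.
- **First grip missed:** the fingers shut on top of the knob with about 5 N. By camera depth their tips were about 32 mm short of the reported TCP. I measured that offset, went down further and regripped, and the fingers then stopped at 31 mm on the 32 mm knob.

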